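# Clear the sensor-block nest and hold its tensioner arm back

### The arm

A 6-joint arm with a two-finger parallel gripper is mounted at the origin on the work surface. World frame = base frame: x ahead of the robot, y to its left, z up, the work surface at z = 0. Lengths are in m, angles in rad, forces in N, time in s.
With the tool pointing down it reaches from about 0.25 to 0.725 m from the base axis. Payload 4 kg.
Tool frame: the origin (TCP) lies between the finger pads; the fingertips stand 8 mm ahead of it and the grasp point (between the pads) lies 11 mm behind it; z points along the fingers, y is the line along which they close (so a half turn about z gives the same grasp; the last joint's range is limited). The gripper opens to 85 mm and grips with 20 to 120 N. Pads are 22 mm wide; open, the fingers measure 114 mm over their backs; the gripper's body (76 mm by 85 mm) begins 54 mm behind the grasp point. The pads swing forward as they close: fully open they stand 13 mm farther back than shut.
Start: joints at [-1.321, 0.241, 0.005, 1.335, 0, 1.571], TCP at [0.124, -0.484, 0.205] pointing down, gripper open.
Joint ranges: [-2.72, 2.72], [-1.05, 1.87], [-1.09, 1.28], [-1.99, 2.15], [-1.42, 1.44], [-3.14, 3.14]. Speed limits (rad/s): [2.79, 2.79, 3.14, 3.14, 3.14, 3.14].

### API

Orientations are given as a unit quaternion [x, y, z, w].
In Python, from workcell import status, viewer, bot gives the robot as it stands.
- The arm moves only by the tool servo_tool, never from a script. Its argument "commands" is a list of rows, each a list of 5 numbers: the finger opening in mm, from 0 to 85.4, then the shift along the tool's x, y, z in mm, then the turn about the tool's z in rad. A call has 1 to 20 rows; each row shifts and turns the commanded pose from where the row before left it, along the tool's axes as they then stand; what a row does not reach is not made up. A row lasts 1/8 s, in which the tool goes at most 62.5 mm and 10.7 degrees, less where a joint would pass 70% of its speed; a pose out of reach is approached as far as the arm can. A call is refused whole if a number of a shift passes 62.5 or a number of a turn 0.188, either way. A call with a gripper value outside its range is refused whole. The fingers move at their own pace and stop on an object; the grip force is fixed at half the most. Time passes only in rows, so rows that do not move let the fingers close. It gives the time, the measured TCP pose, the force, the opening and the grip force at its end, in the units of the state.
- status.get_obs(): the state, without advancing time (a new reading comes with each control period).
- viewer.camera(name): name is "scene" or "side" or "wrist"; returns (picture, depth): 400x640x3 uint8, red, green, blue; 400x640 float32, m along the optical axis (not along the pixel's ray), 0 where there is no reading.
- viewer.get_calibration(name): a dict with "camera_matrix" (3x3 intrinsics, pixels), "distortion" ([k1, k2, p1, p2, k3] as OpenCV has them; the pictures are not rectified), "R" (3x3) and "t" (3): a world point X has camera coordinates R X + t; the wrist camera has in their place "T_tool_cam" (4x4, takes a point from camera to tool coordinates, whose origin is the TCP and whose axes are the flange's). Camera axes: x right, y down, z forward; pixel columns grow to the right and rows downward; lengths in m; the calibration is good to about 2 mm. A picture is of the moment at which its call begins: read the wrist's pose just before it. get_calibration takes no time and is no camera call.
- bot.job_done(): hands the job in; it is judged then, once.
Trained networks look in the newest picture that a camera, given by its name, has taken for a name from the list of things; names that differ only in an ending like _2 or _b are one class to them, and where a whole thing is asked for, a point or a joint stands for the part that bears it (a point fixed in the world has none). Each returns a list of dicts, best first, with "p" (0 to 1); they miss things now and then, are a little off and sometimes report something else, mostly with a low value. They report only what shows in the picture. A call takes as long as a camera call. They do not tell look-alikes from the thing itself.
- viewer.masks_of(camera, label): "mask" (400x640 bool, what is visible of it) and "pixel" ([row, column] in pixels, amid what is visible of it).
- viewer.spot_point(camera, label): "pixel" ([row, column] in pixels: a listed point, or the origin of a listed thing).
The state is a dict: "clock": time; "joint_pos": joint angles; "joint_vel": joint speeds; "tau": joint torques, N m; "eef_pos": TCP position; "tool_rot": TCP orientation; "ft_force": force on the tool from outside, world axes, zero at the start; "ft_torque": the same for the moment, N m; "grip_width": finger opening in m; "grasp_force": force on a finger pad.
Only numpy, scipy, OpenCV 4.12 (cv2) and the standard library are available. Lean on these libraries where they do the work, as an engineer would, in place of code of your own. Each camera call takes 0.05 s, during which the arm holds its last target. There are 200 camera calls.

### The job

Make the blue test rig ready for its next sensor block: slide the red-tabbed jaw open, lift the finished aluminium block out and set it down upright, not dropped, in the green tray, leaving the jaw open. Then push the yellow paddle of the sprung tensioner arm back past the pawl's click and on beyond it towards the arm's end stop, and finish while still holding it there with your own push, so that the spring's load is on you and not on the pawl. Leave the orange meter, the white cup and the steel transducer where they are.

Things in the scene. Friction and masses are not known exactly. Their poses are not given: they have to be found in the camera images.
- rig: Fixed blue base plate, 260 (x) x 200 (y) x 12 mm, spanning x -135..125, y -112..88 mm about its origin on the bench surface. x points roughly away from the robot, y left, z up; yaw varies. 'Rig' offsets are in this frame, in mm, heights from the bench. It carries nest, sliding jaw (-x side), sprung tensioner arm (-y side) and pawl.
- nest (a point): The nest: centre of the block's seat on the plate top, rig (0, 45), height 12; fixed. Beyond it at +x a fixed steel stop (rig x 31..53, y 25..65, top at height 36); at +y an aluminium fence (x -28..28, y 65..78, top at height 42).
- block_center (a point): Centre of the finished aluminium block, 36 mm above its underside. 0.25 kg, 72 mm tall: foot 60 (x) x 40 (y) x 14 high, above it a boss 30 (x) x 40 (y). Starts in the nest, axes parallel to the rig's. The closed jaw's lip overlaps its -x foot by 10 mm and bars lifting. The arm's roller presses its -y face with 5 N at heights 24..42; the boss's +x and -x faces are free to grasp.
- jaw (a joint): Opening of the sliding jaw in m: 0 closed, 0.03 fully open, moving along rig -x (towards the robot). About 3 N of friction; stays where left. Past 0.011 its lip is clear of the block. Jaw proper, closed: rig x -53..-20, y 25..65, top at height 36.
- jaw_tab (a point): Point on the centre line of the jaw's upright red tab, 20 mm below its top edge. The tab is 12 mm thick (rig x), 34 mm wide (rig y), from height 15 to 79; closed it is at rig (-88, 45), and it moves with the jaw. Pinch it from above across its thickness, or push it.
- pivot (a point): The vertical pivot axis of the tensioner arm, at rig (-85, 12.5); fixed.
- tensioner (a joint): Arm angle, rad. 0: arm along rig +x, roller touching the block. Without the block it springs to -0.09. Grows as the paddle goes to rig -y (clockwise from above). The brass tooth lifts the pawl on the way and passes it near 0.28 (click); let go, it falls back on the pawl at 0.285. End stop 0.45. Force at the paddle: 1 N at rest, 7 N at 0.28, 9 N at the stop, about 2 N more while lifting the pawl.
- paddle (a point): Centre of the yellow push paddle at the arm's free end, 175 mm from the pivot, at height 42. It is 30 mm along the arm, 10 mm thick across it (5 to each side of this point), from height 20 to 64. Push its left (rig +y) face along an arc about the pivot. The plate on that side is free to receive shut fingers from above.
- pawl (a joint): Lift of the sprung upright pawl (red knob, rig (-85, -57), top at height 102) in m: 0 down, about 0.006 while the tooth passes beneath; it drops to 0 at the click. It sits in a dark gantry at rig (-85, -75), top at height 89.
- tray: The fixed green tray for finished blocks, 160 (x) x 120 (y) x 32 mm high, walls and floor 4 mm thick; origin under its centre on the bench. It stands to the left or the right of the rig, its yaw varies.
- meter: Bystander: an orange hand-held meter, 140 (x) x 75 x 32 mm, lying flat on the side of the rig opposite to the tray; origin under its centre. Leave alone.
- cup: Bystander: a white plastic cup, 56 mm across, 55 mm high, standing beyond the rig to the left; origin under its centre. Leave alone.
- transducer: Bystander: a steel pressure transducer standing upright beyond the rig to the right, 32 mm across, 75 mm high; origin under its centre. Leave alone.
Things that resemble listed ones, but are neither listed nor needed, are in the scene too. What is shaped like the part that bears block_center but black is not meant.

How it is judged:
On the way, in this order (a step that is already met when the one before it is completed fails the run):
1. the jaw is slid open, clear of the block's flange (value of joint jaw above 0.011 m), for 0.2 s.
2. the block stands upright in the tray, let go (x of block_center in the frame of tray between -0.065 and 0.065 m and y of block_center in the frame of tray between -0.045 and 0.045 m and z of block_center in the frame of tray between 0.03 and 0.05 m and angle between block_center's own z axis and vertical below 0.15 rad and contact force between the fingers and block below 0.1 N), for 0.3 s.
3. the gripper holds the tensioner arm beyond the click, the pawl down (value of joint tensioner above 0.32 rad and value of joint pawl below 0.002 m and contact force between any of the fingers, the arm and tensioner above 3 N), for 0.2 s.
At the end, for the whole second after the job is handed in: The gripper presses the tensioner arm with more than 3 N and hold it still (below 0.1 rad/s) beyond 0.32 rad, so clear of the pawl, which is down (below 2 mm); the jaw is still open by more than 11 mm; the block stands upright (within 0.15 rad) on the tray's floor, at rest and untouched (all of step 2 and all of step 3 and velocity of joint tensioner between -0.1 and 0.1 rad/s and value of joint jaw above 0.011 m and linear speed of block below 0.03 m/s and contact force between block and tensioner below 0.1 N); the arm keeps its last pose, push and grip.
It fails at once if the meter is shifted by more than 30 mm (distance of meter from where it was at the start of the episode above 0.03 m).
It fails at once if the cup is shifted by more than 30 mm (distance of cup from where it was at the start of the episode above 0.03 m).
It fails at once if the transducer is shifted by more than 30 mm (distance of transducer from where it was at the start of the episode above 0.03 m).
It fails at once if the block is let go more than about 25 mm above its resting height (height (world z) of block_center above 0.075 m and contact force between the fingers and block below 0.05 N).
It also fails if it takes over 54 s, if anything falls off the work surface, if the arm or the gripper's body presses on something with over 40 N, if the wrist force passes 120 N, or if a joint passes its speed limit or range.

## Working session

There is one attempt and no reset: what is moved stays moved. The work goes in short steps, Python scripts to look and compute and a tool call to move; the robot and the scene stay as the last step left them, time stands still between calls to the robot, and variables do not carry over. Pictures are saved under pics/ and viewed, at most 10 in all, crops included, and the job is handed in when it is done.

Besides the shell and the picture viewer there is one more tool, called after ">>>" as name(argument=value, ...) on one line, values as JSON. servo_tool: Moves the arm, as the interface text tells. Its arguments: {"type":"object","properties":{"commands":{"type":"array"}},"required":["commands"]}

```bash
mkdir -p pics; ls; python3 - <<'E'
from workcell import status, viewer, bot
import cv2,numpy as np
o=status.get_obs();print(o['clock'],o['eef_pos'],o['tool_rot'],o['grip_width'])
a=[]
for n in("scene","side"):
    p,d=viewer.camera(n); cv2.imwrite(f"pics/{n}0.png",p[:,:,::-1]); np.save(f"{n}0.npy",d)
    c=viewer.get_calibration(n);print(n,c)
    for l in("jaw_tab","block_center","paddle","nest","pivot","tray","meter"):
        print(l,[(round(float(q['p']),2),np.round(q['pixel']).tolist()) for q in viewer.spot_point(n,l)])
E
```

```text
pics
0.0 [ 0.12342454 -0.48379754  0.20418497] [ 9.92209107e-01  1.24578969e-01 -1.40303375e-04 -1.07156797e-03] 0.08513150235130308
scene {'camera_matrix': array([[372.67733295,   0.        , 316.08915781],
       [  0.        , 372.67733295, 203.02441002],
       [  0.        ,   0.        ,   1.        ]]), 'distortion': array([-0.06126842,  0.        ,  0.        ,  0.        ,  0.        ]), 'R': array([[ 0.71883809,  0.69505122, -0.01325128],
       [ 0.4475568 , -0.4772913 , -0.7562314 ],
       [-0.53194428,  0.53767724, -0.65417007]]), 't': array([-0.45255017, -0.23935432,  1.28746687])}
jaw_tab [(0.58, [163.0, 311.0])]
block_center [(0.89, [183.0, 332.0]), (0.79, [230.0, 394.0]), (0.75, [201.0, 419.0])]
paddle [(0.75, [205.0, 347.0])]
nest [(0.59, [190.0, 328.0])]
pivot [(0.91, [166.0, 303.0])]
tray [(0.98, [153.0, 378.0])]
meter [(0.82, [262.0, 183.0])]
side {'camera_matrix': array([[378.2265811 ,   0.        , 317.7398293 ],
       [  0.        , 378.2265811 , 204.96035587],
       [  0.        ,   0.        ,   1.        ]]), 'distortion': array([-0.06093069,  0.        ,  0.        ,  0.        ,  0.        ]), 'R': array([[ 0.91169145, -0.41033582,  0.02105289],
       [-0.18634784, -0.4586101 , -0.86887931],
       [ 0.36618737,  0.78822668, -0.4945761 ]]), 't': array([-0.59527464,  0.16871936,  0.84238474])}
jaw_tab [(0.62, [198.0, 256.0])]
block_center [(0.84, [194.0, 286.0]), (0.57, [193.0, 354.0]), (0.51, [173.0, 333.0])]
paddle [(0.8, [200.0, 317.0]), (0.51, [205.0, 257.0]), (0.18, [176.0, 302.0])]
nest [(0.73, [204.0, 286.0]), (0.25, [182.0, 257.0])]
pivot [(0.94, [205.0, 259.0]), (0.48, [197.0, 286.0])]
tray [(0.6, [179.0, 256.0])]
meter [(0.56, [310.0, 312.0]), (0.38, [277.0, 398.0])]
```

```bash
python3 - <<'E'
import cv2
a=cv2.imread("pics/scene0.png");b=cv2.imread("pics/side0.png")
cv2.imwrite("pics/v1.png",cv2.resize(a[80:330,130:530],None,fx=2,fy=2,interpolation=2))
cv2.imwrite("pics/v2.png",cv2.resize(b[100:350,140:540],None,fx=2,fy=2,interpolation=2))
E
```

```text
(no output)
```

View pics/v1.png

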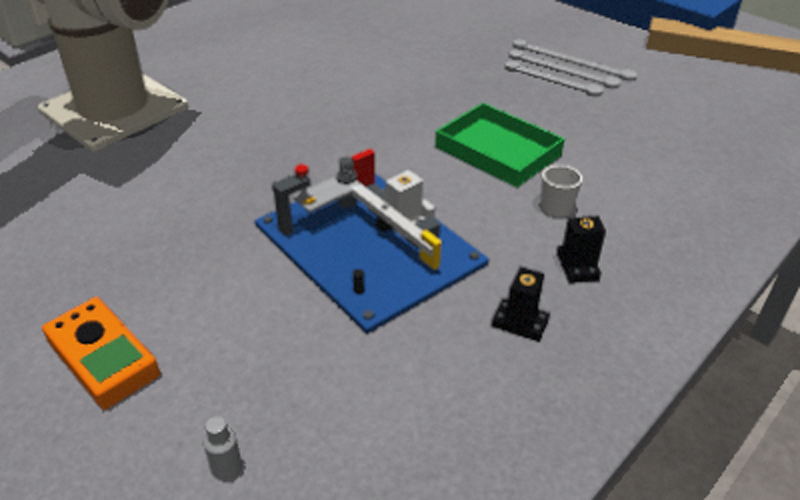

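View pics/v2.png

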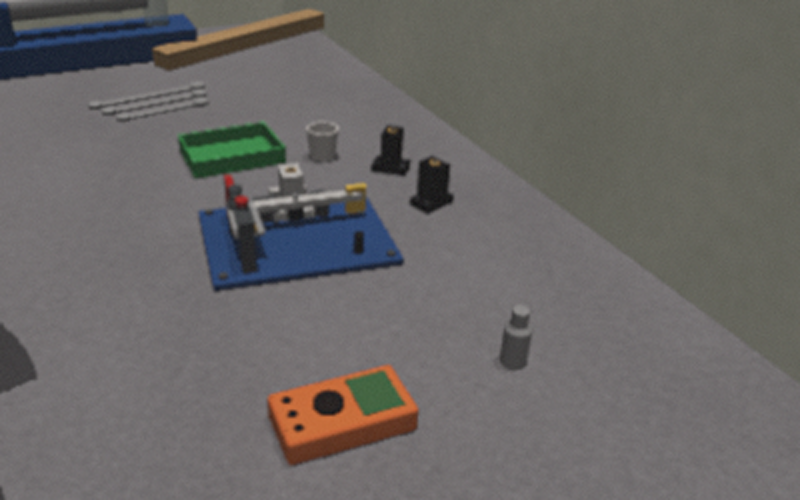

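The silver block stands in the rig at scene pixel (row 178, col 332). Its look-alikes are the two black blocks at (230, 394) and (201, 419), which I reject by colour. The red tab is at about (163, 311), with a red pawl knob at (166, 281). The tray is on the left, and the paddle is at (205, 346).

```bash
cat > h.py <<'E'
from workcell import status, viewer, bot
import cv2,numpy as np
from scipy.spatial.transform import Rotation as Ro
def pose():
    o=status.get_obs(); return Ro.from_quat(o['tool_rot']).as_matrix(),np.array(o['eef_pos'])
def ext(n):
    c=viewer.get_calibration(n)
    if n!="wrist": R,t=np.array(c['R']),np.array(c['t'])
    else:
        Rt,p=pose(); T=np.eye(4);T[:3,:3]=Rt;T[:3,3]=p
        W=np.linalg.inv(T@np.array(c['T_tool_cam'])); R,t=W[:3,:3],W[:3,3]
    return np.array(c['camera_matrix']),np.array(c['distortion']),R,t
def rays(e,px): # px Nx2 (col,row) -> centre, world dirs with camera z=1
    K,D,R,t=e
    u=cv2.undistortPoints(np.array(px,float).reshape(-1,1,2),K,D)[:,0]
    return -R.T@t, np.c_[u,np.ones(len(u))]@R
def world(e,px,z): # meet plane z
    c,d=rays(e,px); return c+d*((z-c[2])/d[:,2])[:,None]
def wdepth(e,px,dep):
    c,d=rays(e,px); return c+d*np.array(dep)[:,None]
def tri(obs): # [(e,(col,row)),..]
    A=np.zeros((3,3));b=np.zeros(3)
    for e,p in obs:
        c,d=rays(e,[p]);d=d[0]/np.linalg.norm(d[0]);M=np.eye(3)-np.outer(d,d);A+=M;b+=M@c
    return np.linalg.solve(A,b)
def proj(e,X):
    K,D,R,t=e
    return cv2.projectPoints(np.array(X,float).reshape(-1,1,3),cv2.Rodrigues(R)[0],t,K,D)[0][:,0]
def cloud(e,d,m):
    r,c=np.nonzero(m&(d>0)); return wdepth(e,np.c_[c,r],d[r,c])
def hsv(p): return cv2.cvtColor(p,cv2.COLOR_RGB2HSV)
def colour(p,lo,hi): return cv2.inRange(hsv(p),lo,hi)>0
E
python3 - <<'E'
from h import *
for n in("scene","side"):
    e=ext(n);p=cv2.imread(f"pics/{n}0.png")[:,:,::-1].copy();d=np.load(f"{n}0.npy")
    for nm,lo,hi,zr in(("blue",(105,120,40),(125,255,255),(0.003,.02)),("green",(50,120,40),(75,255,255),(-.01,.045)),):
        m=colour(p,lo,hi);
        m[:90]=0
        X=cloud(e,d,m);X=X[(X[:,0]>.2)&(X[:,2]>zr[0])&(X[:,2]<zr[1])]
        if nm=="green": X=X[X[:,1]>0]
        rr=cv2.minAreaRect((X[:,:2]*1000).astype(np.float32));print(n,nm,len(X),np.round(np.median(X,0),3),rr, np.percentile(X[:,2],[2,98]))
    # triangulate
E
python3 - <<'E'
from h import *
E1,E2=ext("scene"),ext("side")
for l,a,b in(("tab",(311,163),(256,198)),("block",(332,183),(286,194)),("paddle",(347,205),(317,200)),("pivot",(303,166),(259,205)),("tray",(378,153),(256,179)),("nest",(328,190),(286,204))):
    print(l,np.round(tri([(E1,a),(E2,b)]),3))
E
```

```text
scene blue 4107 [0.592 0.001 0.012] ((556.3832397460938, 170.98455810546875), (1726.67626953125, 341.90509033203125), 83.6174545288086) [0.0052258  0.01434912]
scene green 1551 [0.568 0.353 0.011] ((554.1240844726562, 343.94769287109375), (192.79702758789062, 126.37100219726562), 0.2587791383266449) [0.00208712 0.03267401]
side blue 2330 [0.566 0.004 0.012] ((486.5787353515625, 430.2868957519531), (318.00567626953125, 1076.9144287109375), 13.902276039123535) [0.00598337 0.01436637]
side green 447 [0.571 0.369 0.002] ((567.6500244140625, 343.2527160644531), (128.14317321777344, 156.2099151611328), 89.08922576904297) [-0.00139024  0.03064318]
tab [0.504 0.109 0.056]
block [0.595 0.098 0.049]
paddle [0.677 0.063 0.035]
pivot [0.502 0.079 0.054]
tray [0.567 0.343 0.003]
nest [0.59  0.088 0.024]
```

```bash
python3 - <<'E'
from h import *
for n in("scene","side"):
    e=ext(n);p=cv2.imread(f"pics/{n}0.png")[:,:,::-1].copy();d=np.load(f"{n}0.npy")
    for nm,lo,hi,zr,c in(("blue",(105,120,40),(125,255,255),(0.009,.015),(.59,.04)),("green",(50,120,40),(75,255,255),(.026,.04),(.567,.343))):
        X=cloud(e,d,colour(p,lo,hi));X=X[(np.hypot(X[:,0]-c[0],X[:,1]-c[1])<.2)&(X[:,2]>zr[0])&(X[:,2]<zr[1])]
        rr=cv2.minAreaRect((X[:,:2]*1000).astype(np.float32));print(n,nm,len(X),rr,np.round(cv2.boxPoints(rr)))
# joint fit from labelled points
P=np.array([[.504,.109],[.595,.098],[.677,.063],[.502,.079],[.59,.088]]);Q=np.array([[-88,45],[0,45],[90,12.5],[-85,12.5],[0,45]])/1000
M,_=cv2.estimateAffinePartial2D(Q*1000,P*1000);print(M)
E
```

```text
scene blue 3343 ((579.8690795898438, 42.72148132324219), (199.73281860351562, 261.6632385253906), 81.5009765625) [[436. -37.]
 [695. -75.]
 [724. 122.]
 [465. 161.]]
scene green 305 ((569.1314697265625, 344.0013732910156), (124.83709716796875, 161.78396606445312), 89.75714874267578) [[488. 282.]
 [650. 281.]
 [650. 406.]
 [489. 407.]]
side blue 2118 ((576.1754150390625, 38.04042053222656), (195.88429260253906, 254.96466064453125), 81.13870239257812) [[435. -39.]
 [687. -78.]
 [717. 115.]
 [465. 154.]]
side green 70 ((566.9300537109375, 332.8031005859375), (107.7535400390625, 156.77415466308594), 88.0517807006836) [[487. 282.]
 [643. 276.]
 [647. 384.]
 [490. 389.]]
[[ 9.77272727e-01  2.38636364e-01  5.79261364e+02]
 [-2.38636364e-01  9.77272727e-01  4.40227273e+01]]
```

>>> servo_tool(commands=[[85, 44.8, -33.4, -8.9, 0], [85, 44.8, -33.4, -8.9, 0], [85, 44.8, -33.4, -8.9, 0], [85, 44.8, -33.4, -8.9, 0], [85, 44.8, -33.4, -8.9, 0], [85, 44.8, -33.4, -8.9, 0], [85, 44.8, -33.4, -8.9, 0], [85, 44.8, -33.4, -8.9, 0], [85, 44.8, -33.4, -8.9, 0], [85, 44.8, -33.4, -8.9, 0], [85, 44.8, -33.4, -8.9, 0], [85, 44.8, -33.4, -8.9, 0], [85, 44.8, -33.4, -8.9, 0], [50, 0, 0, 0, -0.167], [50, 0, 0, 0, -0.167], [50, 0, 0, 0, -0.167], [50, 0, 0, 0, -0.167], [50, 0, 0, 0, -0.167], [50, 0, 0, 0, -0.167], [50, 0, 0, 0, -0.167]])

```text
clock: 3.3
eef_pos: [0.5806, 0.0802, 0.3207]
tool_rot: [0.757, 0.653, -0.0, -0.0]
ft_force: [-0.3, 0.1, -0.0]
grip_width: 0.0504
grasp_force: 0.0
```

```bash
python3 - <<'E'
from h import *
R,p=pose();print(np.round(p,4),np.round(R,3).tolist()); o=status.get_obs();print(o['clock'],o['joint_pos'])
print(viewer.get_calibration("wrist"))
e=ext("wrist");pic,d=viewer.camera("wrist");cv2.imwrite("pics/w1.png",pic[:,:,::-1]);np.save("w1.npy",d);np.savez("w1e.npz",R=e[2],t=e[3])
for l in("jaw_tab","block_center","paddle","nest","pivot","tray"):
    print(l,[(round(float(q['p']),2),np.round(q['pixel']).tolist()) for q in viewer.spot_point("wrist",l)])
E
```

```text
[0.5806 0.0802 0.3207] [[0.146, 0.989, -0.0], [0.989, -0.146, -0.0], [-0.0, -0.0, -1.0]]
3.3 [1.37297967e-01 4.15940239e-01 5.49001188e-01 1.70406325e+00
 1.36553851e-05 1.85459097e+00]
{'camera_matrix': array([[314.09920073,   0.        , 319.76619443],
       [  0.        , 314.09920073, 201.21811691],
       [  0.        ,   0.        ,   1.        ]]), 'distortion': array([0.00476647, 0.        , 0.        , 0.        , 0.        ]), 'T_tool_cam': array([[-8.21434261e-04, -9.48922062e-01, -3.15509502e-01,
         8.00087326e-02],
       [ 9.99999643e-01, -8.41189422e-04, -7.35659838e-05,
        -5.73213765e-04],
       [-1.95594871e-04, -3.15509450e-01,  9.48922414e-01,
        -1.68642205e-01],
       [ 0.00000000e+00,  0.00000000e+00,  0.00000000e+00,
         1.00000000e+00]])}
jaw_tab [(0.89, [144.0, 260.0])]
block_center [(0.94, [42.0, 480.0]), (0.9, [144.0, 482.0]), (0.58, [140.0, 329.0])]
paddle [(0.86, [166.0, 386.0])]
nest []
pivot [(0.67, [166.0, 265.0])]
tray []
```

View pics/w1.png

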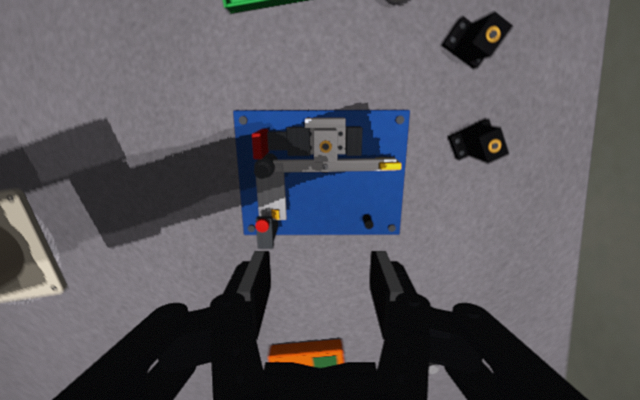

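The wrist view shows the silver block at (145, 326), the red tab at (144, 260), the paddle at (166, 388), and the pawl knob at (226, 262). The black look-alikes are off the plate at (40, 480) and (144, 482). Next I measure from this view's depth.

```bash
cat >> h.py <<'E'
def load(i):
    K,D,_,_=ext("wrist");z=np.load(f"w{i}e.npz");return (K,D,z['R'],z['t']),cv2.imread(f"pics/w{i}.png")[:,:,::-1].copy(),np.load(f"w{i}.npy")
def rigfit(X): # points on plate top
    (c,s,a)=cv2.minAreaRect((X[:,:2]*1000).astype(np.float32)); yaw=np.deg2rad(a-90 if s[1]>s[0] else a)
    yaw=(yaw+np.pi/4)%(np.pi/2)-np.pi/4
    Rm=np.array([[np.cos(yaw),-np.sin(yaw)],[np.sin(yaw),np.cos(yaw)]]); return np.array(c)-Rm@[-5,-12],yaw,s,Rm
def comp(m,px): # component nearest to pixel
    n,L,S,C=cv2.connectedComponentsWithStats(m.astype(np.uint8)); k=1+np.argmin(np.hypot(*(C[1:]-px).T)+1000*(S[1:,4]<25));return L==k
E
python3 - <<'E'
from h import *
e,p,d=load(1)
X=cloud(e,d,colour(p,(105,120,40),(125,255,255)));X=X[(X[:,2]>.008)&(X[:,2]<.017)&(X[:,0]>.4)]
o,yaw,s,Rm=rigfit(X);print("rig",o,yaw,s)
m=colour(p,(0,150,60),(6,255,255))|colour(p,(174,150,60),(180,255,255))
def rep(nm,m,zr):
    X=cloud(e,d,m);X=X[(X[:,2]>zr[0])&(X[:,2]<zr[1])]*1000;q=(X[:,:2]-o)@Rm
    print(nm,len(X),"z",np.percentile(X[:,2],[5,50,95]).round(1),"rig min/max",q.min(0).round(1),q.max(0).round(1),"mid",((q.min(0)+q.max(0))/2).round(1), "world mid",np.round(X.mean(0),1))
rep("tab",comp(m,(260,144)),(.07,.09))
rep("knob",comp(m,(262,226)),(.09,.11))
rep("paddle",comp(colour(p,(20,120,80),(32,255,255)),(388,166)),(.055,.07))
box=np.zeros(d.shape,bool);box[115:165,300:350]=1
rep("boss",box,(.075,.092))
# triangulate boss top gold mark scene+wrist
print("gold tri tab etc")
E1=ext("scene");E2=ext("side")
for l,a,b,w in(("tab",(311,163),(256,198),(260,144)),("block",(332,183),(286,194),(329,140)),("paddle",(347,205),(317,200),(386,166))):
    X=tri([(E1,a),(E2,b),(e,w)]);print(l,X.round(3),((X[:2]*1000-o)@Rm).round(1))
E
```

```text
rig [583.13772442  53.84248004] -0.147765093608883 (198.69091796875, 259.0912780761719)
tab 206 z [77.3 78.9 80.1] rig min/max [-94.7  29. ] [-84.   61.9] mid [-89.4  45.4] world mid [501.9 112.5  78.8]
knob 142 z [ 97.7 102.2 103.6] rig min/max [-93.3 -70.4] [-76.5 -48.4] mid [-84.9 -59.4] world mid [491.3  10.1 101.8]
paddle 147 z [60.5 63.8 65.2] rig min/max [75.5 10.8] [103.9  19.4] mid [89.7 15.1] world mid [674.2  55.9  63.4]
boss 733 z [82.5 84.2 85.8] rig min/max [-14.5  26. ] [14.1 65.3] mid [-0.2 45.6] world mid [589.6  99.6  84. ]
gold tri tab etc
tab [0.503 0.11  0.055] [-87.5  44. ]
block [0.595 0.1   0.047] [ 5.3 47.5]
paddle [0.676 0.055 0.04 ] [91.2 15. ]
```

>>> servo_tool(commands=[[40, 9.7, -41.1, 40, 0], [40, 9.6, -41.2, 45, 0], [40, 0, 0, 50, 0], [40, 0, 0, 50, 0], [40, 0, 0, 40, 0], [40, 0, 0, 25, 0], [40, 0, 0, 15, 0], [40, 0, 0, 0, 0]])

```text
clock: 4.65
eef_pos: [0.5016, 0.1116, 0.0551]
tool_rot: [0.759, 0.651, -0.001, -0.0]
ft_force: [-0.2, 1.1, 0.2]
grip_width: 0.0401
grasp_force: 0.0
```

>>> servo_tool(commands=[[0, 0, 0, 0, 0], [0, 0, 0, 0, 0], [0, 0, 0, 0, 0], [0, 0, 0, 0, 0], [0, 0, 0, 0, 0]])

```text
clock: 5.28
eef_pos: [0.5022, 0.1118, 0.0559]
tool_rot: [0.759, 0.651, 0.0, 0.0]
ft_force: [0.5, -0.8, 0.4]
grip_width: -0.0
grasp_force: 0.0
```

The fingers shut on nothing, so I look before doing anything else.

```bash
python3 - <<'E'
from h import *
P=[]
print(np.round(pose()[1],4))
e=ext("wrist");pic,d=viewer.camera("wrist");P.append(pic)
s,ds=viewer.camera("scene");P.append(s)
cv2.imwrite("pics/v3.png",np.vstack([cv2.resize(pic[:,100:540][60:360],(616,420))[:,:,::-1][:290],cv2.resize(s[130:250,210:450],(616,308))[:,:,::-1]]))
x,ds2=viewer.camera("side")
E
```

```text
[0.5022 0.1118 0.0559]
```

View pics/v3.png

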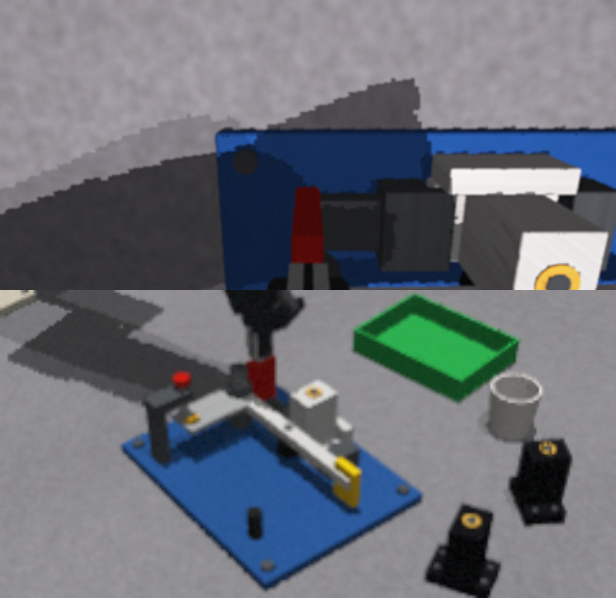

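The fingers seem to straddle the tab in the picture (dark fingers on either side of the red at the crop's (290, 270)). I check the readings and the geometry.

```bash
python3 - <<'E'
from h import *
o=status.get_obs();print(o)
e=ext("wrist");pic,d=viewer.camera("wrist")
cv2.imwrite("pics/v4.png",cv2.resize(pic[150:400,220:420],None,fx=3,fy=2.4,interpolation=0)[:,:,::-1])
m=colour(pic,(0,150,40),(6,255,255))|colour(pic,(174,150,40),(180,255,255))
X=cloud(e,d,m)*1000;o=np.array([583.1,53.8]);y=-.1477;Rm=np.array([[np.cos(y),-np.sin(y)],[np.sin(y),np.cos(y)]])
q=np.c_[(X[:,:2]-o)@Rm,X[:,2]];q=q[(q[:,1]>20)&(q[:,1]<75)];print(len(q),np.percentile(q,[1,50,99],axis=0).round(1))
E
```

```text
{'clock': 5.425, 'joint_pos': array([ 2.18991781e-01,  3.83999959e-01, -2.06230968e-01,  9.80654314e-01,
        2.87125590e-06,  1.94176735e+00]), 'joint_vel': array([-5.98583259e-04,  3.05625498e-03,  1.43755694e-04, -3.50757562e-04,
       -4.23127580e-04, -8.59022897e-05]), 'tau': array([ 7.01464560e-04, -4.06016314e+01,  2.17923170e+01,  1.70339546e-03,
        9.10905578e-05,  6.55082431e-05]), 'eef_pos': array([0.50211436, 0.11175206, 0.05578641]), 'tool_rot': array([ 7.58747276e-01,  6.51385116e-01, -3.85410072e-05, -2.22053970e-05]), 'ft_force': array([ 0.88549945, -0.15731796,  0.32949154]), 'ft_torque': array([-0.05180802, -0.06785903, -0.00484143]), 'grasp_force': 0.0, 'grip_width': 0.0002556656178856269}
1096 [[-94.8  46.5  18.8]
 [-89.1  61.9  69.9]
 [-82.3  62.7  79.9]]
```

View pics/v4.png

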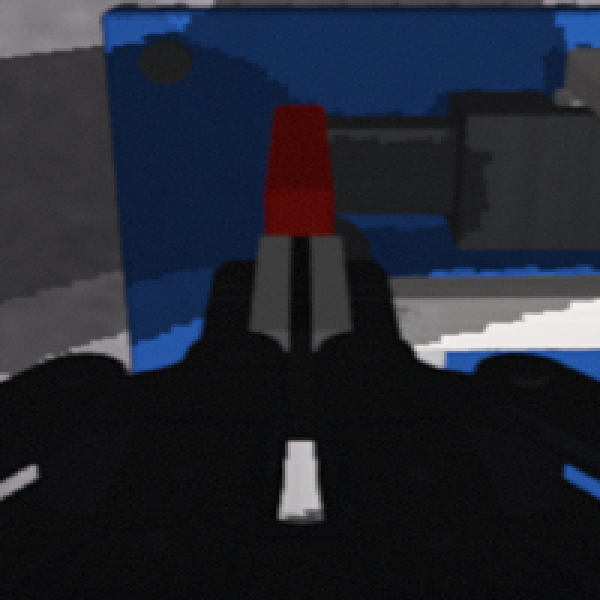

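```bash
python3 - <<'E'
from h import *
e=ext("wrist");R,p=pose();pic,d=viewer.camera("wrist")
def tool(c,r): return ((wdepth(e,[(c,r)],[d[r,c]])[0]-p)@R*1000).round(1)
for nm,x,y in(("Lpad top",270,242),("Lpad bot",265,325),("Rpad top",330,242),("Rpad bot",335,325),("gap",300,260),("gap2",300,320),("tabtop",300,225),("tabface",300,150)):
    c,r=220+x//3,150+int(y/2.4); print(nm,(c,r),d[r,c].round(3),"tool",tool(c,r))
# scene: cloud of everything near the tab/fingers
for n in("scene","side"):
    e=ext(n);pp,d=viewer.camera(n);X=cloud(e,d,np.ones(d.shape,bool));
    q=((X-p)@R)*1000;k=(abs(q[:,0])<60)&(abs(q[:,1])<40)&(q[:,2]>-60)&(q[:,2]<25)
    rc=np.argwhere(d>0)[k];col=pp[rc[:,0],rc[:,1]].astype(int);Q=q[k]
    dark=col.max(1)<70; red=(col[:,0]>90)&(col[:,1]<40)
    for nm,mm in(("dark",dark),("red",red)):
        if mm.sum(): print(n,nm,mm.sum(),np.percentile(Q[mm],[1,25,50,75,99],axis=0).round(0).tolist())
E
```

```text
Lpad top (310, 250) 0.152 tool [  9.8  -5.3 -32.1]
Lpad bot (308, 285) 0.124 tool [  9.5  -5.3 -61.3]
Rpad top (330, 250) 0.151 tool [ 10.1   4.3 -32.7]
Rpad bot (331, 285) 0.122 tool [ 10.4   3.8 -62.8]
gap (320, 258) 0.144 tool [ 10.   -0.5 -40.4]
gap2 (320, 283) 0.124 tool [ 10.   -0.5 -60.8]
tabtop (320, 243) 0.161 tool [  9.   -0.5 -22.8]
tabface (320, 212) 0.181 tool [17.1 -0.5  0.8]
scene dark 182 [[-51.0, -6.0, -58.0], [-37.0, 7.0, -41.0], [-28.0, 12.0, -25.0], [-8.0, 15.0, -5.0], [5.0, 38.0, 23.0]]
side dark 164 [[-43.0, -14.0, -59.0], [-36.0, -5.0, -47.0], [-11.0, -1.0, -33.0], [-8.0, 5.0, -21.0], [6.0, 22.0, 19.0]]
```

```bash
python3 - <<'E'
from h import *
z=np.load("w1e.npz");e,p,d=load(1)
p0=np.array([.5806,.0802,.3207]);R=np.array([[0.146,.989,0],[.989,-.146,0],[0,0,-1.]])
X=cloud(e,d,np.ones(d.shape,bool));q=(X-p0)@R*1000
k=(abs(q[:,0])<25)&(abs(q[:,1])<70)&(q[:,2]<60)&(q[:,2]>-90)
rc=np.argwhere(d>0)[k];Q=q[k]
for s in(-1,1):
    m=Q[:,1]*s>0; i=np.argsort(Q[m][:,2])[-8:]; print(s,Q[m][i].round(0).tolist(),rc[m][i].tolist())
# now
e=ext("wrist");R,p=pose();pic,d=viewer.camera("wrist");X=cloud(e,d,np.ones(d.shape,bool));q=(X-p)@R*1000
rc=np.argwhere(d>0)
for c in(304,310,314,320,326,330,336):
    for r in range(238,256,2):
        i=np.flatnonzero((rc[:,0]==r)&(rc[:,1]==c)); print(c,r,q[i].round(0).tolist(),pic[r,c].tolist(),end=' | ')
    print()
E
```

```text
-1 [[-4.0, -26.0, -29.0], [-4.0, -26.0, -29.0], [3.0, -26.0, -29.0], [-5.0, -26.0, -29.0], [-6.0, -26.0, -29.0], [5.0, -26.0, -29.0], [5.0, -26.0, -29.0], [-4.0, -26.0, -28.0]] [[273, 270], [272, 270], [260, 269], [274, 270], [275, 270], [255, 269], [256, 269], [271, 270]]
1 [[5.0, 24.0, -30.0], [-8.0, 24.0, -29.0], [5.0, 24.0, -29.0], [6.0, 24.0, -29.0], [-4.0, 24.0, -29.0], [2.0, 24.0, -29.0], [-4.0, 24.0, -29.0], [3.0, 25.0, -29.0]] [[256, 370], [279, 369], [257, 370], [255, 370], [272, 369], [261, 370], [271, 369], [260, 370]]
304 238 [[-19.0, -12.0, 44.0]] [9, 29, 57] | 304 240 [[-21.0, -12.0, 44.0]] [13, 29, 56] | 304 242 [[-23.0, -12.0, 44.0]] [13, 30, 58] | 304 244 [[-24.0, -12.0, 44.0]] [14, 29, 57] | 304 246 [[-26.0, -12.0, 44.0]] [14, 31, 58] | 304 248 [[-28.0, -12.0, 44.0]] [12, 30, 58] | 304 250 [[-30.0, -13.0, 45.0]] [14, 30, 59] | 304 252 [[-31.0, -12.0, 43.0]] [11, 28, 58] | 304 254 [[-33.0, -13.0, 44.0]] [12, 29, 58] | 
310 238 [[12.0, -6.0, -23.0]] [82, 10, 7] | 310 240 [[11.0, -6.0, -23.0]] [82, 5, 3] | 310 242 [[9.0, -6.0, -22.0]] [83, 8, 5] | 310 244 [[8.0, -6.0,
[... 1524 characters left out ...]
[10.0, 5.0, -23.0]] [74, 11, 10] | 330 244 [[8.0, 5.0, -23.0]] [72, 9, 8] | 330 246 [[7.0, 5.0, -22.0]] [70, 13, 11] | 330 248 [[10.0, 4.0, -30.0]] [61, 51, 50] | 330 250 [[10.0, 4.0, -33.0]] [61, 62, 62] | 330 252 [[10.0, 4.0, -34.0]] [62, 61, 62] | 330 254 [[10.0, 4.0, -37.0]] [63, 62, 64] | 
336 238 [[-12.0, 11.0, 28.0]] [27, 31, 42] | 336 240 [[-21.0, 11.0, 43.0]] [21, 42, 81] | 336 242 [[-23.0, 11.0, 44.0]] [22, 28, 44] | 336 244 [[-22.0, 11.0, 40.0]] [24, 23, 25] | 336 246 [[-22.0, 11.0, 36.0]] [24, 24, 27] | 336 248 [[-22.0, 11.0, 33.0]] [25, 24, 27] | 336 250 [[-22.0, 11.0, 30.0]] [24, 23, 25] | 336 252 [[-22.0, 11.0, 26.0]] [24, 25, 27] | 336 254 [[-21.0, 10.0, 22.0]] [24, 25, 26] |
```

The wrist depth shows the fingertips at tool z ≈ -29.5 mm in both views, not the stated +8. The fingers therefore sit about 37 mm higher than stated and closed just above the tab top. I'll allow for this: tip height = reported z + 29.5 mm.

>>> servo_tool(commands=[[40, 0, 0, 0, 0], [40, 0, 0, 0, 0], [40, 0, 0, 0, 0], [40, 0, 0, 0, 0], [40, 0, 0, 15, 0], [40, 0, 0, 15, 0], [40, 0, 0, 8, 0], [40, 0, 0, 0, 0], [0, 0, 0, 0, 0], [0, 0, 0, 0, 0], [0, 0, 0, 0, 0], [0, 0, 0, 0, 0], [0, 0, 0, 0, 0]])

```text
clock: 7.3
eef_pos: [0.5026, 0.1119, 0.0183]
tool_rot: [0.759, 0.651, 0.0, 0.0]
ft_force: [-0.5, 0.1, 4.1]
grip_width: 0.0111
grasp_force: 59.6
```

>>> servo_tool(commands=[[0, 0, -5, 0, 0], [0, 0, -6, 0, 0], [0, 0, -6, 0, 0], [0, 0, -6, 0, 0], [0, 0, -3, 0, 0], [0, 0, 0, 0, 0], [0, 0, 0, 0, 0]])

```text
clock: 8.18
eef_pos: [0.4761, 0.1159, 0.0183]
tool_rot: [0.759, 0.651, 0.0, -0.0]
ft_force: [1.1, -0.3, 7.5]
grip_width: 0.0112
grasp_force: 60.5
```

>>> servo_tool(commands=[[40, 0, 0, 0, 0], [40, 0, 0, 0, 0], [40, 0, 0, 0, 0], [40, 0, 0, -30, 0], [60, 0, 0, -50, 0], [60, 0, 0, -60, 0], [60, 0, 0, -30, 0], [60, 0, 0, 0, 0]])

```text
clock: 9.18
eef_pos: [0.4782, 0.1162, 0.1905]
tool_rot: [0.759, 0.651, 0.003, 0.001]
ft_force: [-0.3, -0.9, 0.5]
grip_width: 0.0597
grasp_force: 0.0
```

```bash
python3 - <<'E'
from h import *
print(np.round(pose()[1],4))
e=ext("wrist");pic,d=viewer.camera("wrist");cv2.imwrite("pics/w2.png",pic[:,:,::-1]);np.save("w2.npy",d);np.savez("w2e.npz",R=e[2],t=e[3])
R,p=pose();y=-.1477;o=np.array([583.1,53.8]);Rm=np.array([[np.cos(y),-np.sin(y)],[np.sin(y),np.cos(y)]])
print("tcp rig",(p[:2]*1000-o)@Rm)
X=cloud(e,d,np.ones(d.shape,bool))*1000;q=np.c_[(X[:,:2]-o)@Rm,X[:,2]]
rc=np.argwhere(d>0)
k=(abs(q[:,0])<40)&(q[:,1]>10)&(q[:,1]<80)&(q[:,2]>80)&(q[:,2]<88);print("boss top",k.sum(),np.percentile(q[k],[1,50,99],axis=0).round(1).tolist())
m=(colour(pic,(0,150,40),(6,255,255))|colour(pic,(174,150,40),(180,255,255)))[d>0]
k=m&(q[:,1]>25)&(q[:,1]<70)&(q[:,2]>75);print("tab",k.sum(),np.percentile(q[k],[1,50,99],axis=0).round(1).tolist())
E
```

```text
[0.4782 0.1162 0.1905]
tcp rig [-114.23623752   45.72506566]
boss top 1424 [[-15.4, 26.6, 80.8], [-1.3, 46.9, 84.2], [14.0, 65.4, 86.3]]
tab 401 [[-121.0, 30.7, 76.7], [-115.5, 48.2, 78.9], [-109.9, 62.0, 80.5]]
```

>>> servo_tool(commands=[[60, 0, 57, 0, 0], [60, 0, 56.5, 0, 0], [60, 0, 0, 50, 0], [60, 0, 0, 50, 0], [60, 0, 0, 40, 0], [60, 0, 0, 20, 0], [60, 0, 0, 14, 0], [60, 0, 0, 0, 0], [60, 0, 0, 0, 0]])

```text
clock: 10.35
eef_pos: [0.5892, 0.0986, 0.0145]
tool_rot: [0.759, 0.651, 0.001, 0.0]
ft_force: [0.3, 0.0, 0.8]
grip_width: 0.0598
grasp_force: 0.0
```

>>> servo_tool(commands=[[0, 0, 0, 0, 0], [0, 0, 0, 0, 0], [0, 0, 0, 0, 0], [0, 0, 0, 0, 0], [0, 0, 0, 0, 0]])

```text
clock: 10.98
eef_pos: [0.5901, 0.0985, 0.0152]
tool_rot: [0.759, 0.651, 0.001, 0.001]
ft_force: [1.3, -0.9, 6.6]
grip_width: 0.0295
grasp_force: 60.4
```

>>> servo_tool(commands=[[0, 0, 0, -8, 0], [0, 0, 0, -12, 0], [0, 0, 0, -20, 0], [0, 0, 0, -30, 0], [0, 0, 0, -30, 0], [0, 0, 0, 0, 0], [0, 20, -5, 0, 0], [0, 40, -10, 0, 0], [0, 50, -12, 0, 0], [0, 50, -12, 0, 0], [0, 40, -10, 0, 0], [0, 25, -6, 0, 0], [0, 14, -3, 0, 0], [0, 0, 0, 0, 0], [0, 0, 0, 0, 0]])

```text
clock: 12.85
eef_pos: [0.5673, 0.3424, 0.1133]
tool_rot: [0.759, 0.651, -0.001, 0.0]
ft_force: [0.3, 0.6, -1.6]
grip_width: 0.0292
grasp_force: 61.0
```

```bash
python3 - <<'E'
from h import *
R,p=pose();print(np.round(p,4))
for n in("wrist","scene"):
    e=ext(n);pic,d=viewer.camera(n);cv2.imwrite(f"pics/{n}3.png",pic[:,:,::-1])
    X=cloud(e,d,colour(pic,(50,120,30),(75,255,255)));X=X[(X[:,1]>.2)&(X[:,2]>.026)&(X[:,2]<.04)]
    print(n,len(X),cv2.minAreaRect((X[:,:2]*1000).astype(np.float32)),(X.min(0)*1000).round(),(X.max(0)*1000).round())
a=cv2.imread("pics/wrist3.png");b=cv2.imread("pics/scene3.png")
cv2.imwrite("pics/v5.png",np.hstack([cv2.resize(a,(480,300)),cv2.resize(b[80:280,250:450],(300,300))]))
E
```

```text
[0.5673 0.3424 0.1133]
wrist 3072 ((567.5587768554688, 344.6412658691406), (119.43991088867188, 159.68228149414062), 89.70892333984375) [488. 285.  26.] [648. 405.  34.]
scene 305 ((569.928466796875, 342.2936706542969), (125.73865509033203, 161.2955780029297), 89.61680603027344) [489. 279.  26.] [651. 406.  35.]
```

View pics/v5.png

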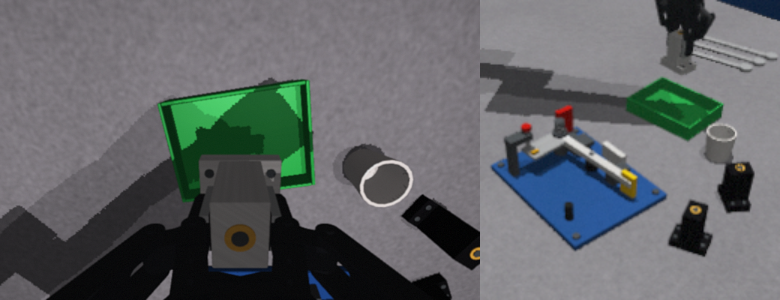

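The block is held upright over the tray at its centre, with the cup at (180, 385) untouched. Now I lower it.

>>> servo_tool(commands=[[0, 0, 0, 30, 0], [0, 0, 0, 30, 0], [0, 0, 0, 22, 0], [0, 0, 0, 12, 0], [0, 0, 0, 6, 0], [0, 0, 0, 3, 0], [0, 0, 0, 1, 0], [0, 0, 0, 1, 0], [0, 0, 0, 0, 0]])

```text
clock: 14.08
eef_pos: [0.5677, 0.3437, 0.0092]
tool_rot: [0.759, 0.651, 0.0, 0.0]
ft_force: [-0.4, -0.2, -2.3]
grip_width: 0.0292
grasp_force: 61.0
```

>>> servo_tool(commands=[[0, 0, 0, 1, 0], [0, 0, 0, 0.5, 0], [0, 0, 0, 0, 0]])

```text
clock: 14.45
eef_pos: [0.5675, 0.3435, 0.0072]
tool_rot: [0.759, 0.651, -0.0, -0.0]
ft_force: [0.1, 0.4, -1.7]
grip_width: 0.0295
grasp_force: 61.0
```

>>> servo_tool(commands=[[0, 0, 0, 0.7, 0], [0, 0, 0, 0.5, 0], [0, 0, 0, 0, 0]])

```text
clock: 14.82
eef_pos: [0.5676, 0.3436, 0.0072]
tool_rot: [0.759, 0.651, 0.0, -0.0]
ft_force: [-1.4, -1.9, 4.6]
grip_width: 0.0294
grasp_force: 62.0
```

It has touched down: +4.6 N and the z reading has stopped falling. I release it, rise, and shut the fingers.

>>> servo_tool(commands=[[60, 0, 0, 0, 0], [60, 0, 0, 0, 0], [60, 0, 0, 0, 0], [60, 0, 0, 0, 0], [60, 0, 0, -15, 0], [60, 0, 0, -30, 0], [60, 0, 0, -50, 0], [0, 0, 0, -50, 0], [0, -40, 10, 0, 0], [0, -50, 25, 0, 0], [0, -50, 25, 0, 0], [0, -50, 25, 0, 0], [0, 0, 0, 0, 0], [0, 0, 0, 0, 0]])

```text
clock: 16.58
eef_pos: [0.623, 0.1428, 0.1521]
tool_rot: [0.759, 0.651, 0.001, 0.0]
ft_force: [0.5, 0.3, -0.2]
grip_width: 0.0001
grasp_force: 0.0
```

```bash
python3 - <<'E'
from h import *
R,p=pose();print(np.round(p,4), status.get_obs()['clock'])
y=-.1477;o=np.array([583.1,53.8]);Rm=np.array([[np.cos(y),-np.sin(y)],[np.sin(y),np.cos(y)]])
print("tcp rig",(p[:2]*1000-o)@Rm)
e=ext("wrist");pic,d=viewer.camera("wrist")
X=cloud(e,d,colour(pic,(20,120,60),(32,255,255)))*1000;q=np.c_[(X[:,:2]-o)@Rm,X[:,2]]
k=(q[:,0]>60)&(q[:,0]<120)&(q[:,2]>55)&(q[:,2]<70);print("paddle top",k.sum(),np.percentile(q[k],[1,50,99],axis=0).round(1).tolist() if k.any() else 0)
X=cloud(e,d,np.ones(d.shape,bool));t=(X-p)@R*1000
k=(abs(t[:,0])<20)&(abs(t[:,1])<20)&(t[:,2]>-80)&(t[:,2]<20);print("tip",np.percentile(t[k],[0,1,50,99,100],axis=0).round(1).tolist())
s,ds=viewer.camera("scene")
b=cv2.resize(s[80:260,240:480],(600,450),interpolation=2);a=cv2.resize(pic,(600,375))[:150+225]
cv2.imwrite("pics/v6.png",np.hstack([cv2.resize(a,(400,250)),cv2.resize(b,(400,250))])[:,:,::-1])
E
```

```text
[0.623  0.1428 0.1521] 16.575
tcp rig [26.38146241 93.89966107]
paddle top 392 [[74.6, 24.0, 55.8], [88.5, 30.9, 63.5], [102.8, 34.1, 65.2]]
tip [[-13.2, -20.0, -80.0], [-10.7, -19.1, -79.6], [9.7, -0.5, -66.6], [12.7, 19.5, -31.7], [13.4, 20.0, -29.3]]
```

View pics/v6.png

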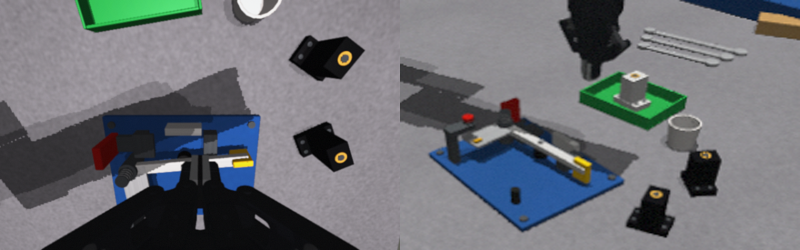

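The block stands upright in the tray, the jaw is open, and the arm has sprung to about -0.09. Next I go beside the paddle with the fingers shut.

>>> servo_tool(commands=[[0, -20, 30, 0, 0], [0, -20, 30.6, 0, -0.09], [0, 0, 0, 50, 0], [0, 0, 0, 45, 0], [0, 0, 0, 30, 0], [0, 0, 0, 16, 0], [0, 0, 0, 10, 0], [0, 0, 0, 0, 0]])

```text
clock: 17.68
eef_pos: [0.6768, 0.0947, 0.0004]
tool_rot: [0.728, 0.685, 0.0, 0.0]
ft_force: [-0.2, 0.5, 0.5]
grip_width: -0.0
grasp_force: 0.0
```

>>> servo_tool(commands=[[0, -5, 0, 0, 0], [0, -4, 0, 0, 0], [0, -7, 0.5, 0, 0.04], [0, -7, 0.5, 0, 0.04], [0, -7, 0.5, 0, 0.04], [0, -7, 0.5, 0, 0.04], [0, -7, 0.5, 0, 0.04], [0, -7, 0.5, 0, 0.04], [0, 0, 0, 0, 0]])

```text
clock: 18.8
eef_pos: [0.6733, 0.0445, 0.0007]
tool_rot: [0.806, 0.592, 0.002, -0.001]
ft_force: [2.1, 5.9, 2.1]
grip_width: 0.0
grasp_force: 3.1
```

>>> servo_tool(commands=[[0, -7, 0.5, 0, 0.04], [0, -7, 0.5, 0, 0.04], [0, -7, 0.5, 0, 0.04], [0, -7, 0.5, 0, 0.04], [0, -7, 0.5, 0, 0.04], [0, -5.2, 0.4, 0, 0.03], [0, -3.5, 0.2, 0, 0.02], [0, 0, 0, 0, 0], [0, 0, 0, 0, 0], [0, 0, 0, 0, 0], [0, 0, 0, 0, 0]])

```text
clock: 20.18
eef_pos: [0.6594, 0.0039, 0.0004]
tool_rot: [0.873, 0.488, 0.002, -0.001]
ft_force: [4.8, 8.2, 0.0]
grip_width: 0.0
grasp_force: 4.4
```

```bash
python3 - <<'E'
from h import *
R,p=pose();ob=status.get_obs();print(np.round(p,4),ob['clock'],ob['ft_force'].round(1))
y=-.1477;o=np.array([583.1,53.8]);Rm=np.array([[np.cos(y),-np.sin(y)],[np.sin(y),np.cos(y)]])
print("tcp rig",(p[:2]*1000-o)@Rm)
pics=[]
for n in("scene","wrist","side"):
    e=ext(n);pic,d=viewer.camera(n);pics.append(pic)
    X=cloud(e,d,colour(pic,(18,120,60),(34,255,255)))*1000;q=np.c_[(X[:,:2]-o)@Rm,X[:,2]]
    k=(q[:,0]>50)&(q[:,0]<110)&(q[:,1]<40)&(q[:,1]>-90)&(q[:,2]>18)&(q[:,2]<70)
    if k.sum()>5: m=np.median(q[k],0);print(n,"paddle",k.sum(),m.round(1),"ang",np.arctan2(12.5-m[1],m[0]+85).round(3),np.percentile(q[k],[2,98],axis=0).round(1).tolist())
    X=cloud(e,d,colour(pic,(0,150,40),(6,255,255))|colour(pic,(174,150,40),(180,255,255)))*1000;q=np.c_[(X[:,:2]-o)@Rm,X[:,2]]
    k=(abs(q[:,0]+85)<15)&(abs(q[:,1]+57)<15)
    if k.any(): print(n,"knob top",np.percentile(q[k,2],[90,98]).round(1))
    k=(q[:,1]>25)&(q[:,1]<65)&(q[:,0]<-70)
    if k.any(): print(n,"tab x",np.median(q[k,0]).round(1))
s=pics[0]
cv2.imwrite("pics/v7.png",cv2.resize(s[90:260,230:460],(690,510),interpolation=2)[:,:,::-1])
E
```

```text
[6.594e-01 3.900e-03 4.000e-04] 20.175 [4.8 8.2 0. ]
tcp rig [ 82.78611698 -38.16141777]
scene paddle 91 [ 86.8 -60.9  55.7] ang 0.404 [[66.7, -65.7, 23.9], [92.7, -50.0, 65.1]]
scene knob top [102.8 102.9]
scene tab x -108.5
wrist paddle 221 [ 75.1 -55.4  63.7] ang 0.401 [[71.5, -60.7, 61.1], [77.8, -51.4, 64.9]]Traceback (most recent call last):
  File "<stdin>", line 11, in <module>
  File "h.py", line 30, in cloud
    r,c=np.nonzero(m&(d>0)); return wdepth(e,np.c_[c,r],d[r,c])
                                    ~~~~~~^^^^^^^^^^^^^^^^^^^^^
  File "h.py", line 20, in wdepth
    c,d=rays(e,px); return c+d*np.array(dep)[:,None]
        ~~~~^^^^^^
  File "h.py", line 15, in rays
    u=cv2.undistortPoints(np.array(px,float).reshape(-1,1,2),K,D)[:,0]
      ~~~~~~~~~~~~~~~~~~~^^^^^^^^^^^^^^^^^^^^^^^^^^^^^^^^^^^^^^^^
cv2.error: OpenCV(4.12.0) /io/opencv/modules/calib3d/src/undistort.dispatch.cpp:347: error: (-215:Assertion failed) CV_IS_MAT(_src) && CV_IS_MAT(_dst) && (_src->rows == 1 || _src->cols == 1) && (_dst->rows == 1 || _dst->cols == 1) && _src->cols + _src->rows - 1 == _dst->rows + _dst->cols - 1 && (CV_MAT_TYPE(_src->type) == CV_32FC2 || CV_MAT_TYPE(_src->type) == CV_64FC2) && (CV_MAT_TYPE(_dst->type) == CV_32FC2 || CV_MAT_TYPE(_dst->type) == CV_64FC2) in function 'cvUndistortPointsInternal'
```

The arm is at about 0.40 rad, the push is about 9.5 N, and the pawl knob is back at its down height (102.8 mm). The block is standing in the tray and the jaw is open. I hand the job in.

```bash
python3 -c "
from workcell import bot
print(bot.job_done())"
```

```text
the job is handed in; nothing more can be done
None
```

I handed the job in: the jaw is open about 27 mm, the block was set down upright in the tray, and the gripper is holding the tensioner arm at about 0.40 rad with roughly 9.5 N and the pawl down. I did not re-measure the bystanders at the end, and the hand-in gave no verdict.

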